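Stepper motors in order of height along the parts strip

ROBOT

A 6-joint arm with a two-finger parallel gripper is mounted at the origin on the work surface. World frame = base frame: x ahead of the robot, y to its left, z up, the work surface at z = 0. Lengths are in m, angles in rad, forces in N, time in s.
With the tool pointing down it reaches from about 0.35 to 0.95 m from the base axis. Payload 17.4 kg.
Tool frame: the origin (TCP) lies midway between the tips of the shut fingers; the grasp point (between the pads) lies manip.hold_point_z behind it (manip.hold_point_z is the distance from the TCP to the grasp point, in m); z points along the fingers, y is the direction in which the jaws open and shut (so a half turn about z gives the same grasp; the last joint's range is limited). The gripper opens to 93 mm and grips with 3 to 60 N. Pads are 15 mm wide; open, the fingers measure 128 mm over their backs; the gripper's body (75 mm by 188 mm) begins 65 mm behind the grasp point.
Start: joints at [-1.385, 0.116, 1.442, -0, 1.584, -0.038], TCP at [0.15, -0.658, 0.219] pointing down, gripper open.
Joint ranges: [-2.83, 2.83], [-0.83, 2.19], [0.07, 2.5], [-1.14, 4.28], [0.01, 3], [-2.97, 2.97]. Speed limits (rad/s): [1.89, 1.89, 2.22, 3.14, 3.14, 3.14].

INTERFACE

Orientations are given as [roll, pitch, yaw] about the fixed x, y, z axes, in that order (R = Rz(yaw) Ry(pitch) Rx(roll)).
In Python, from station import status, cams, job, models, manip gives the robot as it stands.
- The arm moves only by the tool jog_arm, never from a script. Its argument "commands" is one flat list of numbers, 7 for each row, row after row: the turn, a rotation vector about the tool's x, y, z in degrees, then the shift along the tool's x, y, z in m, then the closure, from -1 (fully open) to 1 (shut). In form: [rx, ry, rz, dx, dy, dz, grip, rx, ry, rz, dx, dy, dz, grip, ...]. A call has 1 to 10 rows; each row is the pose to reach, as a shift and turn from the pose measured when the call began, along the tool's axes at that moment; what a row does not reach only later rows make up. A row lasts 1/12 s, in which the tool goes at most 41.7 mm and 7.16 degrees, less where a joint would pass 70% of its speed; a pose out of reach is approached as far as the arm can. A call with a gripper value outside its range is refused whole. The fingers move at their own pace and stop on an object; "newtons" is the grip in N (left out, the last holds). Time passes only in rows, so rows that repeat a pose let the fingers close. It gives the time, the measured TCP pose, the force and the opening at its end, in the units of the state.
- status.read_state(): the state, without advancing time (a new reading comes with each control period).
- cams.read_camera(name): name is "side" or "top" or "wrist"; returns (picture, depth): 384x512x3 uint8, red, green, blue; 384x512 float32, m along the optical axis (not along the pixel's ray), 0 where there is no reading.
- cams.calibration(name): a dict with "fx", "fy", "cx", "cy" (pixels), "cam_to_world" (4x4, takes a point from camera to world coordinates). Camera axes: x right, y down, z forward; pixel columns grow to the right and rows downward; lengths in m; the calibration is good to about 2 mm. The wrist camera is an equidistant fisheye: a pixel r from the principal point sees the ray r / f radians off the axis. A picture is of the moment at which its call begins: read the wrist's pose just before it. calibration takes no time and is no camera call; for the wrist camera it gives the pose at the moment of the call.
- job.sign_off(): hands the job in, once; it reports no verdict.
Trained networks look in the newest picture that a camera, given by its name, has taken for a name from the list of things; names that differ only in an ending like _2 or _b are one class to them, and where a whole thing is asked for, a point or a joint stands for the part that bears it (a point fixed in the world has none). Each returns a list of dicts, best first, with "confidence" (0 to 1); they miss things now and then, are a little off and sometimes report something else, mostly with a low value. They report only what shows in the picture. A call takes as long as a camera call. They do not tell look-alikes from the thing itself.
- models.spot_in(camera, label): "box" ([left, top, width, height] in pixels, round what is visible of it).
- models.mark_of(camera, label): "at" ([row, column] in pixels: a listed point, or the origin of a listed thing).
The state is a dict: "t": time; "joint_pos": joint angles; "joint_velocities": joint speeds; "joint_efforts": joint torques, N m; "tool_pos": TCP position; "eef_rot": TCP orientation; "wrist_force": force on the tool from outside, world axes, zero at the start; "torque": the same for the moment, N m; "gripper_width": finger opening in m.
Only numpy, scipy, OpenCV 4.12 (cv2) and the standard library are available. Lean on these libraries where they do the work, as an engineer would, in place of code of your own. Each camera call takes 0.05 s, during which the arm holds its last target. There are 200 camera calls.

TASK

Line up the four stepper motors along the aluminium strip in order of height, one standing on each rubber mat: the tallest on the mat next to the upright end stop, then ever shorter, with the shortest at the far end. Keep them upright, shaft up, and set each one down (do not drop it) centred on its mat with its sides square to the strip; leave the little oil bottle standing where it is.

Things in the scene. Friction and masses are not known exactly. Their poses are not given: they have to be found in the camera images.
- motor_a_mid (a point): The shortest of four loose stepper motors: a square body 42 x 42 mm and 22 mm tall (black with aluminium end caps), standing on its base, with a 5 mm shaft that rises 22 mm above the middle of its top. 100 to 630 g. The point is the centre of the square body, 11.0 mm above its underside; z is up along the shaft, x and y are square to the sides.
- motor_b_mid (a point): The second shortest of four loose stepper motors: a square body 42 x 42 mm and 34 mm tall (black with aluminium end caps), standing on its base, with a 5 mm shaft that rises 22 mm above the middle of its top. 100 to 630 g. The point is the centre of the square body, 17.0 mm above its underside; z is up along the shaft, x and y are square to the sides.
- motor_c_mid (a point): The second tallest of four loose stepper motors: a square body 42 x 42 mm and 47 mm tall (black with aluminium end caps), standing on its base, with a 5 mm shaft that rises 22 mm above the middle of its top. 100 to 630 g. The point is the centre of the square body, 23.5 mm above its underside; z is up along the shaft, x and y are square to the sides.
- motor_d_mid (a point): The tallest of four loose stepper motors: a square body 42 x 42 mm and 60 mm tall (black with aluminium end caps), standing on its base, with a 5 mm shaft that rises 22 mm above the middle of its top. 100 to 630 g. The point is the centre of the square body, 30.0 mm above its underside; z is up along the shaft, x and y are square to the sides.
- mat_1_top (a point): One of four like, fixed, thin square rubber mats (52 x 52 mm, 2 mm thick) in a row on a fixed aluminium strip (345 x 80 mm, 6 mm thick) that lies on the table; their numbers are in no order. The mats' centres are 70 mm apart, in one line along the strip. The point is the centre of the mat's top face, 8 mm above the table; y runs along the row (either way), x across it.
- mat_2_top (a point): One of four like, fixed, thin square rubber mats (52 x 52 mm, 2 mm thick) in a row on a fixed aluminium strip (345 x 80 mm, 6 mm thick) that lies on the table; their numbers are in no order. The mats' centres are 70 mm apart, in one line along the strip. The point is the centre of the mat's top face, 8 mm above the table; y runs along the row (either way), x across it.
- mat_3_top (a point): One of four like, fixed, thin square rubber mats (52 x 52 mm, 2 mm thick) in a row on a fixed aluminium strip (345 x 80 mm, 6 mm thick) that lies on the table; their numbers are in no order. The mats' centres are 70 mm apart, in one line along the strip. The point is the centre of the mat's top face, 8 mm above the table; y runs along the row (either way), x across it.
- mat_4_top (a point): One of four like, fixed, thin square rubber mats (52 x 52 mm, 2 mm thick) in a row on a fixed aluminium strip (345 x 80 mm, 6 mm thick) that lies on the table; their numbers are in no order. The mats' centres are 70 mm apart, in one line along the strip. The point is the centre of the mat's top face, 8 mm above the table; y runs along the row (either way), x across it.
- stop_foot (a point): The end stop: a fixed upright dark steel block (60 mm across the strip, 12 mm along it, 45 mm tall) standing on one end of the strip, in line with the mats, 53 mm from the centre of the nearest mat. The strip's other end has only a small, low thumb screw (12 mm across, 8 mm tall). The point is the centre of its underside, on top of the strip.
- oiler_mid (a point): A loose small white oil bottle with a red cap, 28 mm across and 60 mm tall, standing upright among the motors; to be left alone. The point is its centre, 30 mm above its underside.
Not all that is in view belongs to the job. What is shaped like the part that bears motor_b_mid but green is not meant. Leave any green look-alike of the part that bears motor_d_mid alone.

How it is judged:
At the end, for the whole second after the job is handed in: Each motor stands upright and at rest on a mat, centred within 12 mm, sides within 15 degrees of square to the strip, in order of height with the tallest next to the end stop and the shortest farthest from it ((horizontal distance between motor_a_mid and mat_1_top below 0.012 m or horizontal distance between motor_a_mid and mat_2_top below 0.012 m or horizontal distance between motor_a_mid and mat_3_top below 0.012 m or horizontal distance between motor_a_mid and mat_4_top below 0.012 m) and horizontal distance between motor_a_mid and stop_foot between 0.238 and 0.288 m and (angle between the x axis of motor_a_mid and the x axis of stop_foot, either way round below 0.26 rad or angle between the x axis of motor_a_mid and the x axis of stop_foot, either way round above 1.31 rad) and angle between each of motor_a_mid, motor_b_mid, motor_c_mid, motor_d_mid's own z axis and vertical below 0.1 rad and height (world z) of motor_a_mid between 0.015 and 0.023 m and linear speed of each of motor_a, motor_b, motor_c, motor_d below 0.02 m/s and angular speed of each of motor_a, motor_b, motor_c, motor_d below 0.1 rad/s and (horizontal distance between motor_b_mid and mat_1_top below 0.012 m or horizontal distance between motor_b_mid and mat_2_top below 0.012 m or horizontal distance between motor_b_mid and mat_3_top below 0.012 m or horizontal distance between motor_b_mid and mat_4_top below 0.012 m) and horizontal distance between motor_b_mid and stop_foot between 0.168 and 0.218 m and (angle between the x axis of motor_b_mid and the x axis of stop_foot, either way round below 0.26 rad or angle between the x axis of motor_b_mid and the x axis of stop_foot, either way round above 1.31 rad) and height (world z) of motor_b_mid between 0.021 and 0.029 m and (horizontal distance between motor_c_mid and mat_1_top below 0.012 m or horizontal distance between motor_c_mid and mat_2_top below 0.012 m or horizontal distance between motor_c_mid and mat_3_top below 0.012 m or horizontal distance between motor_c_mid and mat_4_top below 0.012 m) and horizontal distance between motor_c_mid and stop_foot between 0.098 and 0.148 m and (angle between the x axis of motor_c_mid and the x axis of stop_foot, either way round below 0.26 rad or angle between the x axis of motor_c_mid and the x axis of stop_foot, either way round above 1.31 rad) and height (world z) of motor_c_mid between 0.0275 and 0.0355 m and (horizontal distance between motor_d_mid and mat_1_top below 0.012 m or horizontal distance between motor_d_mid and mat_2_top below 0.012 m or horizontal distance between motor_d_mid and mat_3_top below 0.012 m or horizontal distance between motor_d_mid and mat_4_top below 0.012 m) and horizontal distance between motor_d_mid and stop_foot between 0.028 and 0.078 m and (angle between the x axis of motor_d_mid and the x axis of stop_foot, either way round below 0.26 rad or angle between the x axis of motor_d_mid and the x axis of stop_foot, either way round above 1.31 rad) and height (world z) of motor_d_mid between 0.034 and 0.042 m); the robot touches nothing.
It fails at once if a motor is tipped by more than 35 degrees (angle between any of motor_a_mid, motor_b_mid, motor_c_mid, motor_d_mid's own z axis and vertical above 0.61 rad).
It fails at once if the oil bottle is shifted by more than 25 mm or tipped over (distance of oiler_mid from where it was at the start of the episode above 0.025 m or angle between oiler_mid's own z axis and vertical above 0.6 rad).
It fails at once if a motor is dropped (falls at over 0.55 m/s out of the fingers: some 15 mm of free fall) ((linear speed of motor_a above 0.55 m/s and contact force between motor_a and the fingers below 0.1 N) or (linear speed of motor_b above 0.55 m/s and contact force between motor_b and the fingers below 0.1 N) or (linear speed of motor_c above 0.55 m/s and contact force between motor_c and the fingers below 0.1 N) or (linear speed of motor_d above 0.55 m/s and contact force between motor_d and the fingers below 0.1 N)).
It also fails if it takes over 93 s, if anything falls off the work surface, if the arm or the gripper's body presses on something with over 40 N, if the wrist force passes 120 N, or if a joint passes its speed limit or range.

## Working session

There is one attempt and no reset: what is moved stays moved. The work goes in short steps, Python scripts to look and compute and a tool call to move; the robot and the scene stay as the last step left them, time stands still between calls to the robot, and variables do not carry over. Pictures are saved under pics/ and viewed, about 12 in all and at most 16, crops included, and the job is handed in when it is done.

Besides the shell and the picture viewer there is one more tool, called after "Call:" as a command line: name --argument value ..., lists and objects as JSON in quotes. jog_arm: Moves the arm, as the interface text tells. Its arguments: {"type":"object","properties":{"commands":{"type":"array"},"newtons":{"type":"number"}},"required":["commands"]}

```bash
ls; mkdir -p pics; python3 - <<'E'
from station import status,cams,manip
import cv2,numpy as np
print(status.read_state()); print(manip.hold_point_z)
for n in("top","side"):
    p,d=cams.read_camera(n); cv2.imwrite(f"pics/{n}0.png",p[:,:,::-1]); np.savez(f"/tmp/{n}0.npz",p=p,d=d)
    c=cams.calibration(n);print(c)
a=cv2.imread("pics/top0.png");cv2.imwrite("pics/top0b.png",cv2.resize(a,(800,600),interpolation=cv2.INTER_CUBIC))
E
```

```text
pics
{'t': 0.0, 'joint_pos': array([-1.38480478e+00,  1.16481224e-01,  1.44231412e+00,  1.76105578e-06,
        1.58400316e+00, -3.77899304e-02]), 'joint_velocities': array([-7.20333404e-04,  5.56240249e-04, -4.86703839e-04, -8.28741355e-04,
        5.36808386e-04, -2.46316377e-05]), 'joint_efforts': array([-2.67411589e-03, -7.21256948e+01, -6.22612882e+01,  7.78757595e-02,
        2.36966077e-02, -3.47886089e-05]), 'tool_pos': array([ 0.14975172, -0.65794814,  0.21787806]), 'eef_rot': array([-3.14038773e+00, -4.73177001e-05,  2.23781474e-01]), 'wrist_force': array([ 0.22693156, -0.05527854,  0.47539367]), 'torque': array([ 0.0002533 ,  0.00299431, -0.02491141]), 'gripper_width': 0.09297193335902396}
0.0188
{'fx': 440.7282960938379, 'fy': 440.7282960938379, 'cx': 260.4927239613382, 'cy': 191.14242818793414, 'cam_to_world': array([[ 8.21571187e-03, -9.89920333e-01,  1.41386834e-01,
         3.53542788e-01],
       [-9.99880753e-01, -9.98138169e-03, -1.17835619e-02,
         1.75695338e-04],
       [ 1.30760235e-02, -1.41273164e-01, -9.89884292e-01,
         1.12387869e+00],
       [ 0.00000000e+00,  0.00000000e+00,  0.00000000e+00,
         1.00000000e+00]])}
{'fx': 379.3869970972391, 'fy': 379.3869970972391, 'cx': 252.8432594380147, 'cy': 192.36826516795915, 'cam_to_world': array([[ 0.98967494, -0.10543044,  0.09709753,  0.44690357],
       [-0.14215111, -0.63528466,  0.75908264, -0.60438877],
       [-0.01834584, -0.76504759, -0.64371236,  0.55368062],
       [ 0.        ,  0.        ,  0.        ,  1.        ]])}
```

View pics/top0b.png

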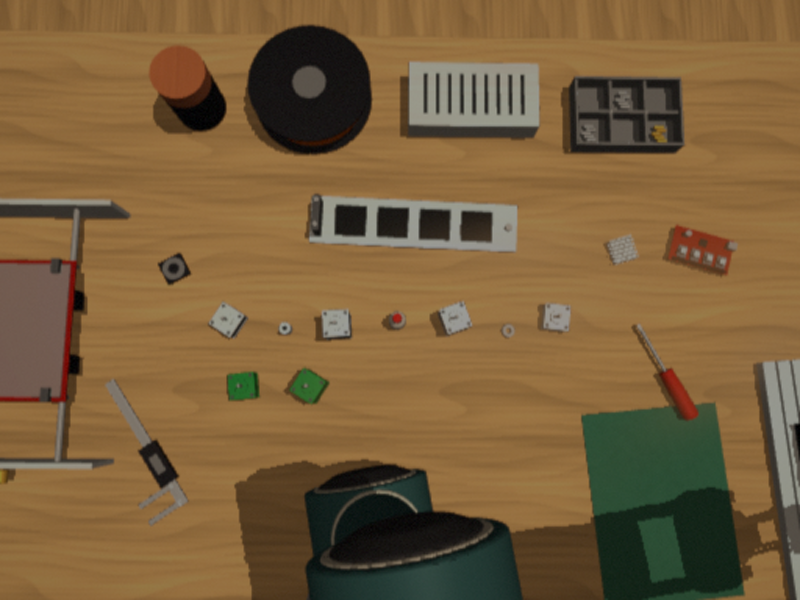

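View pics/side0.png

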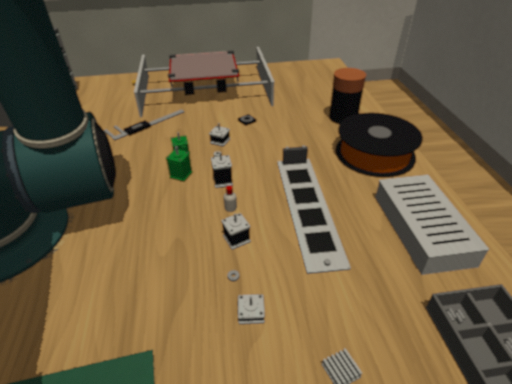

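The four grey-topped motors are at (227,320), (336,324), (455,318) and (557,317) in the enlarged top view. The green look-alikes are at (242,386) and (308,386), the bottle is at (397,319), and the end stop is at the strip's left end (316,215). Next I measure their heights and poses.

```bash
cat > h.py <<'E'
import numpy as np,cv2
from station import cams
def cloud(d,c):
    v,u=np.mgrid[:384,:512]
    P=np.stack([(u-c['cx'])/c['fx']*d,(v-c['cy'])/c['fy']*d,d,np.ones_like(d)],-1)
    return (P@c['cam_to_world'].T)[...,:3]
E
python3 - <<'E'
from h import *
f=np.load("/tmp/top0.npz");p,d=f['p'],f['d'];c=cams.calibration("top");W=cloud(d,c)
print("table z",np.median(W[215:225,300:330,2]))
for n,(u,v) in dict(m1=(227,320),m2=(336,324),m3=(455,318),m4=(557,317),g1=(242,386),g2=(308,386),oil=(397,319),ring=(284,328),dark=(174,268)).items():
    u,v=int(u*.64),int(v*.64);s=np.s_[v-16:v+17,u-16:u+17];w=W[s].reshape(-1,3)
    ok=(np.hypot(w[:,0]-W[v,u,0],w[:,1]-W[v,u,1])<.036)
    zt=np.percentile(w[ok&(w[:,2]>.008),2],60) if (ok&(w[:,2]>.008)).sum() else 0
    k=ok&(abs(w[:,2]-zt)<.005)
    r=cv2.minAreaRect((w[k,:2]*1000).astype(np.float32)) if k.sum()>3 else None
    print(n,"zt",round(zt,4),"mean",w[k,:2].mean(0).round(4),k.sum(),[np.round(x,1) for x in r] if r else r)
# strip/mats: dark pixels within strip
g=p.max(2);x0,x1,y0,y1=198,332,122,164
m=np.zeros((384,512),np.uint8);m[y0:y1,x0:x1]=(g[y0:y1,x0:x1]<70)
n,l,st,ce=cv2.connectedComponentsWithStats(m)
for i in range(1,n):
    if st[i,4]>30:
        w=W[l==i];r=cv2.minAreaRect((w[:,:2]*1000).astype(np.float32));print("mat",st[i],w.mean(0).round(4),np.median(w[:,2]).round(4),r)
E
```

```text
table z -0.0007194603564147917
m1 zt 0.0341 mean [0.4733 0.2744] 272 [array([473.5, 275.1]), array([42.9, 42.2]), np.float64(57.4)]
m2 zt 0.0599 mean [0.4659 0.0986] 293 [array([466.8,  98.9]), array([41.9, 41.6]), np.float64(1.4)]
m3 zt 0.047 mean [ 0.4782 -0.0882] 279 [array([478.4, -88.3]), array([41.7, 42.3]), np.float64(19.5)]
m4 zt 0.0223 mean [ 0.4837 -0.254 ] 263 [array([ 484.2, -255. ]), array([42.7, 42.4]), np.float64(83.8)]
g1 zt 0.034 mean [0.3686 0.2458] 286 [array([368.9, 246.9]), array([41.9, 42.5]), np.float64(6.9)]
g2 zt 0.06 mean [0.3691 0.1398] 301 [array([369.1, 139.9]), array([42.4, 41.7]), np.float64(58.7)]
oil zt 0.0409 mean [0.4733 0.0031] 46 [array([475.1,   3.1]), array([22.7, 24.8]), np.float64(1.5)]
ring zt 0.0245 mean [0.461  0.1831] 46 [array([461.1, 184.1]), array([17.5, 15.4]), np.float64(89.6)]
dark zt 0.0106 mean [0.5585 0.3697] 234 [array([558.7, 370.5]), array([40.8, 40.9]), np.float64(29.5)]
mat [200 127   7  24 104] [0.6381 0.1318 0.0525] 0.0483 ((506.1190185546875, 78.8598861694336), (341.9451599121094, 30.924835205078125), 22.11269187927246)
mat [214 131  21  20 364] [0.6444 0.0829 0.0075] 0.0074 ((644.5552368164062, 82.99022674560547), (49.8408203125, 50.6397705078125), 87.29862976074219)
mat [241 133  20  19 353] [0.6392 0.0123 0.0203] 0.0077 ((510.2093505859375, 13.266979217529297), (313.4336853027344, 49.28873825073242), 0.2254294604063034)
mat [268 134  20  19 354] [ 0.6397 -0.0567  0.0073] 0.0073 ((640.0599365234375, -56.49383544921875), (49.531131744384766, 49.6313362121582), 0.012018891982734203)
mat [295 135  20  19 348] [ 0.6358 -0.1254  0.0135] 0.0071 ((504.1116943359375, -81.05183410644531), (56.98783874511719, 337.3841857910156), 71.2418212890625)
```

```bash
python3 - <<'E'
import cv2
a=cv2.imread("pics/top0.png")[115:265,95:375]
cv2.imwrite("pics/crop0.png",cv2.resize(a,(800,428),interpolation=cv2.INTER_CUBIC))
E
```

```text
(no output)
```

View pics/crop0.png

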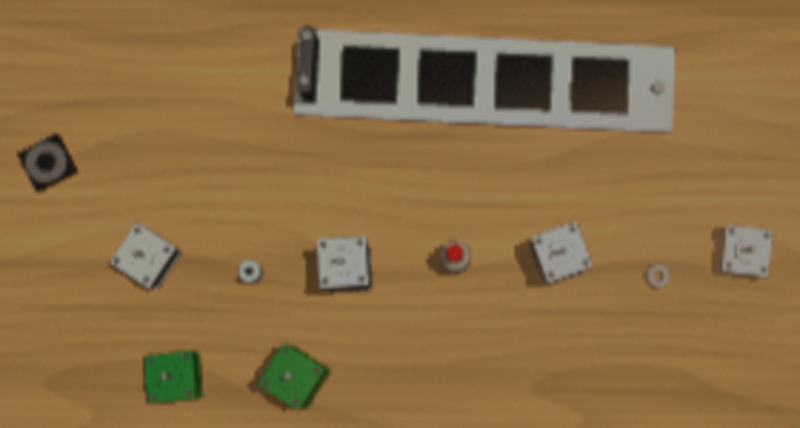

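By top height, (557,317) at 22 mm is A, (227,320) at 34 mm is B, (455,318) at 47 mm is C and (336,324) at 60 mm is D. All four are grey/black. The crop confirms that the two green ones (34 and 60 mm) are decoys. Next I refine the mat positions by ray intersection and write the move calculator.

```bash
cat > go.py <<'E'
# args: groups of 4  x y z yaw_deg -> relative rows from the current pose
import sys,numpy as np
from scipy.spatial.transform import Rotation as R
from station import status
s=status.read_state();p=s['tool_pos'];r=R.from_euler('xyz',s['eef_rot'])
print('t',round(s['t'],2),p.round(4),np.degrees(s['eef_rot']).round(2),'w',round(s['gripper_width'],4),'F',s['wrist_force'].round(1))
a=np.array(sys.argv[1:],float).reshape(-1,4)
for x,y,z,w in a:
    T=R.from_euler('xyz',[180,0,w],degrees=True)
    print((r.inv()*T).as_rotvec(degrees=True).round(1),r.inv().apply([x,y,z]-p).round(4),'dist',np.linalg.norm([x,y,z]-p).round(3))
E
python3 - <<'E'
from h import *
f=np.load("/tmp/top0.npz");p=f['p'];c=cams.calibration("top");T=c['cam_to_world']
m=np.zeros((384,512),np.uint8);m[126:160,210:330]=p.max(2)[126:160,210:330]<70
n,l,st,ce=cv2.connectedComponentsWithStats(m);C=[]
for i in range(1,n):
    if st[i,4]>200:
        u,v=ce[i];r=T[:3,:3]@[(u-c['cx'])/c['fx'],(v-c['cy'])/c['fy'],1];C.append((T[:3,3]+r*(.008-T[2,3])/r[2])[:2])
C=np.array(C);print(C.round(4),np.linalg.norm(np.diff(C,axis=0),axis=1),np.degrees(np.arctan2(*(C[0]-C[-1]))))
E
python3 go.py .467 .0988 .12 91.4
```

```text
[[ 0.6442  0.0829]
 [ 0.6423  0.0126]
 [ 0.6395 -0.0567]
 [ 0.6371 -0.126 ]] [0.07032525 0.06931082 0.06941396] 1.9461619218995192
t 0.1 [ 0.1498 -0.658   0.218 ] [-179.94   -0.     12.82] w 0.093 F [ 0.7 -0.5  0. ]
[ -0.   -0.  -78.6] [ 0.4773 -0.6674  0.0987] dist 0.826
```

Call:
jog_arm --commands '[0,0,-78.6,0.4773,-0.6674,0.07,-0.4,0,0,-78.6,0.4773,-0.6674,0.07,-0.4,0,0,-78.6,0.4773,-0.6674,0.07,-0.4,0,0,-78.6,0.4773,-0.6674,0.07,-0.4,0,0,-78.6,0.4773,-0.6674,0.07,-0.4,0,0,-78.6,0.4773,-0.6674,0.07,-0.4,0,0,-78.6,0.4773,-0.6674,0.07,-0.4,0,0,-78.6,0.4773,-0.6674,0.07,-0.4,0,0,-78.6,0.4773,-0.6674,0.07,-0.4,0,0,-78.6,0.4773,-0.6674,0.07,-0.4]' --newtons 35

```text
t: 0.93
tool_pos: [0.3103, -0.2734, 0.1829]
eef_rot: [-3.142, -0.001, 1.479]
wrist_force: [0.8, 0.1, -0.0]
gripper_width: 0.0648
```

```bash
python3 go.py .467 .0988 .12 91.4
```

```text
t 0.93 [ 0.3103 -0.2734  0.1829] [-1.800e+02 -5.000e-02  8.476e+01] w 0.0648 F [ 0.8  0.1 -0. ]
[ 0.  -0.  -6.6] [0.3849 0.1221 0.0632] dist 0.409
```

Call:
jog_arm --commands '[0,0,-6.6,0.3849,0.1221,0.04,-0.4,0,0,-6.6,0.3849,0.1221,0.04,-0.4,0,0,-6.6,0.3849,0.1221,0.04,-0.4,0,0,-6.6,0.3849,0.1221,0.04,-0.4,0,0,-6.6,0.3849,0.1221,0.04,-0.4,0,0,-6.6,0.3849,0.1221,0.04,-0.4,0,0,-6.6,0.3849,0.1221,0.04,-0.4,0,0,-6.6,0.3849,0.1221,0.04,-0.4,0,0,-6.6,0.3849,0.1221,0.04,-0.4,0,0,-6.6,0.3849,0.1221,0.04,-0.4]'

```text
t: 1.77
tool_pos: [0.4673, 0.1017, 0.1427]
eef_rot: [-3.142, -0.001, 1.596]
wrist_force: [0.3, -1.0, 0.8]
gripper_width: 0.0652
```

```bash
python3 go.py .467 .0988 .02 91.4; python3 - <<'E'
from station import cams,models
import cv2
p,d=cams.read_camera("wrist"); cv2.imwrite("pics/w1.png",p[:,:,::-1])
c=cams.calibration("wrist");print(c)
E
```

```text
t 1.77 [0.4673 0.1017 0.1427] [-1.800e+02 -6.000e-02  9.143e+01] w 0.0652 F [ 0.3 -1.   0.8]
[-0.  -0.1  0. ] [-0.003  -0.0004  0.1227] dist 0.123
{'fx': 297.3186396354542, 'fy': 297.3186396354542, 'cx': 254.82957385860263, 'cy': 189.71747738295474, 'cam_to_world': array([[ 9.99620905e-01,  2.67337443e-02,  6.58425800e-03,
         4.66011008e-01],
       [ 2.75222062e-02, -9.63669765e-01, -2.65674825e-01,
         1.79741356e-01],
       [-7.57432475e-04,  2.65755322e-01, -9.64040214e-01,
         3.08722225e-01],
       [ 0.00000000e+00,  0.00000000e+00,  0.00000000e+00,
         1.00000000e+00]])}
```

View pics/w1.png

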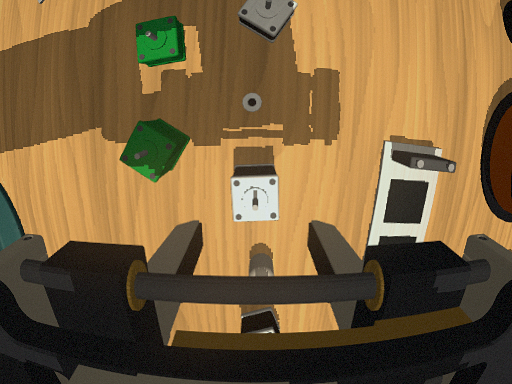

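The wrist view shows D's top at (256,199), centred between the fingers and square to them. I descend and grasp.

Call:
jog_arm --commands '[0,0,0,-0.002,0,0.06,-0.4,0,0,0,-0.002,0,0.1,-0.4,0,0,0,-0.002,0,0.123,-0.4,0,0,0,-0.002,0,0.123,-0.4,0,0,0,-0.002,0,0.123,-0.4,0,0,0,-0.002,0,0.123,1,0,0,0,-0.002,0,0.123,1,0,0,0,-0.002,0,0.123,1,0,0,0,-0.002,0,0.123,1,0,0,0,-0.002,0,0.123,1]'

```text
t: 2.65
tool_pos: [0.4688, 0.1031, 0.0205]
eef_rot: [3.141, -0.003, 1.597]
wrist_force: [-4.3, 0.5, 11.6]
gripper_width: 0.0419
```

```bash
python3 go.py .467 .0988 .1 91.4 .6442 .0829 .1 88 
```

```text
t 2.65 [0.4688 0.1031 0.0205] [ 1.7996e+02 -1.6000e-01  9.1500e+01] w 0.0419 F [-4.3  0.5 11.6]
[ 0.  -0.2  0.1] [-0.0041 -0.0019 -0.0795] dist 0.08
[ 0.  -0.2  3.5] [-0.0246  0.1748 -0.0795] dist 0.194
```

Grip width is 41.9 mm, so D is held. I lift it and carry it to the mat by the stop.

Call:
jog_arm --commands '[0,0,0,0,0,-0.02,1,0,0,0,0,0,-0.05,1,0,0,0,0,0,-0.08,1,0,-0.1,3.5,-0.022,0.06,-0.08,1,0,-0.1,3.5,-0.022,0.1,-0.08,1,0,-0.1,3.5,-0.022,0.14,-0.08,1,0,-0.1,3.5,-0.022,0.175,-0.08,1,0,-0.1,3.5,-0.022,0.175,-0.08,1,0,-0.1,3.5,-0.022,0.175,-0.08,1,0,-0.1,3.5,-0.022,0.175,-0.08,1]'

```text
t: 3.48
tool_pos: [0.6442, 0.0853, 0.0997]
eef_rot: [-3.14, -0.001, 1.536]
wrist_force: [-0.1, -0.5, -5.6]
gripper_width: 0.042
```

```bash
python3 go.py .6442 .085 .0295 88 
```

```text
t 3.48 [0.6442 0.0853 0.0997] [-1.7993e+02 -5.0000e-02  8.7980e+01] w 0.042 F [-0.1 -0.5 -5.6]
[-0.1 -0.1 -0. ] [-0.0004  0.0001  0.0702] dist 0.07
```

Call:
jog_arm --commands '[-0.1,0,0,0,0,0.035,1,-0.1,0,0,0,0,0.055,1,-0.1,0,0,0,0,0.064,1,-0.1,0,0,0,0,0.068,1,-0.1,0,0,0,0,0.07,1,-0.1,0,0,0,0,0.071,1,-0.1,0,0,0,0,0.0715,1,-0.1,0,0,0,0,0.0715,1,-0.1,0,0,0,0,0.0715,1]'

```text
t: 4.23
tool_pos: [0.6445, 0.0855, 0.0291]
eef_rot: [3.14, -0.001, 1.536]
wrist_force: [-0.3, -0.5, -5.5]
gripper_width: 0.0416
```

Call:
jog_arm --commands '[0,0,0,0,0,0.001,1,0,0,0,0,0,0.002,1,0,0,0,0,0,0.002,1,0,0,0,0,0,0.002,1]'

```text
t: 4.57
tool_pos: [0.6448, 0.0854, 0.0286]
eef_rot: [3.139, -0.001, 1.536]
wrist_force: [-5.9, -0.8, 6.4]
gripper_width: 0.0417
```

Touched down: wrist force went from −5.5 to +6.4 N. I release and retreat up.

Call:
jog_arm --commands '[0,0,0,0,0,0,-0.4,0,0,0,0,0,0,-0.4,0,0,0,0,0,0,-0.4,0,0,0,0,0,0,-0.4,0,0,0,0,0,-0.03,-0.4,0,0,0,0,0,-0.07,-0.4,0,0,0,0,0,-0.11,-0.4,0,0,0,0,0,-0.11,-0.4,0,0,0,0,0,-0.11,-0.4]'

```text
t: 5.32
tool_pos: [0.6457, 0.0855, 0.1415]
eef_rot: [3.134, -0.002, 1.536]
wrist_force: [0.4, -0.3, -1.5]
gripper_width: 0.0651
```

```bash
python3 go.py .4783 -.0882 .138 109.5 .4783 -.0882 .016 109.5 ; python3 - <<'E'
from station import cams
import cv2
p,d=cams.read_camera("wrist"); cv2.imwrite("pics/w2.png",p[:,:,::-1])
E
```

```text
t 5.32 [0.6457 0.0855 0.1415] [ 1.7959e+02 -1.0000e-01  8.7980e+01] w 0.0651 F [ 0.4 -0.3 -1.5]
[  0.4  -0.  -21.5] [-0.1794 -0.1612  0.002 ] dist 0.241
[  0.4  -0.  -21.5] [-0.1797 -0.1621  0.124 ] dist 0.272
```

View pics/w2.png

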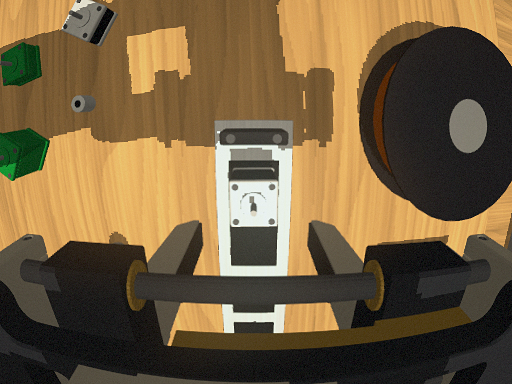

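D (253,203) stands upright and square on the mat by the stop. Next is C.

Call:
jog_arm --commands '[0.4,0,-21.5,-0.1795,-0.161,0.0,-0.4,0.4,0,-21.5,-0.1795,-0.161,0.0,-0.4,0.4,0,-21.5,-0.1795,-0.161,0.0,-0.4,0.4,0,-21.5,-0.1795,-0.161,0.0,-0.4,0.4,0,-21.5,-0.1795,-0.161,0.0,-0.4,0.4,0,-21.5,-0.1795,-0.161,0.0,-0.4,0.4,0,-21.5,-0.1795,-0.161,0.0,-0.4,0.4,0,-21.5,-0.1795,-0.161,0.0,-0.4,0.4,0,-21.5,-0.1795,-0.161,0.0,-0.4,0.4,0,-21.5,-0.1795,-0.161,0.0,-0.4]'

```text
t: 6.2
tool_pos: [0.478, -0.0877, 0.1376]
eef_rot: [-3.138, -0.002, 1.912]
wrist_force: [0.0, 0.3, -0.4]
gripper_width: 0.0654
```

```bash
python3 go.py .4783 -.0882 .016 109.5 ; python3 - <<'E'
from station import cams
import cv2
p,d=cams.read_camera("wrist"); cv2.imwrite("pics/w3.png",p[:,:,::-1])
E
```

```text
t 6.2 [ 0.478  -0.0877  0.1376] [-1.7981e+02 -1.0000e-01  1.0953e+02] w 0.0654 F [ 0.   0.3 -0.4]
[-0.2 -0.1  0. ] [-0.0008  0.0005  0.1216] dist 0.122
```

View pics/w3.png

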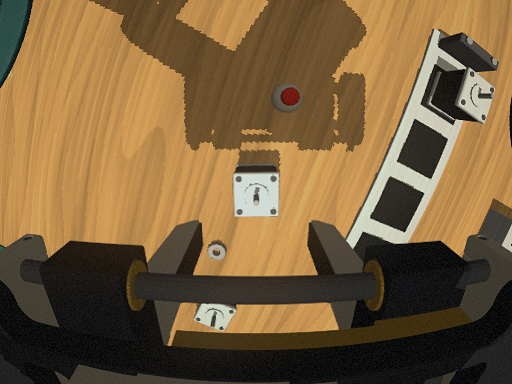

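C is centred and square between the fingers at (256,195). I descend and grasp.

Call:
jog_arm --commands '[-0.2,0,0,-0.0005,0.0005,0.06,-0.4,-0.2,0,0,-0.0005,0.0005,0.1,-0.4,-0.2,0,0,-0.0005,0.0005,0.121,-0.4,-0.2,0,0,-0.0005,0.0005,0.121,-0.4,-0.2,0,0,-0.0005,0.0005,0.121,-0.4,-0.2,0,0,-0.0005,0.0005,0.121,1,-0.2,0,0,-0.0005,0.0005,0.121,1,-0.2,0,0,-0.0005,0.0005,0.121,1,-0.2,0,0,-0.0005,0.0005,0.121,1,-0.2,0,0,-0.0005,0.0005,0.121,1]'

```text
t: 7.08
tool_pos: [0.4791, -0.088, 0.0182]
eef_rot: [3.14, -0.0, 1.912]
wrist_force: [-1.0, 1.0, 8.2]
gripper_width: 0.0419
```

```bash
python3 go.py .6418 .013 .1 88 
```

```text
t 7.08 [ 0.4791 -0.088   0.0182] [ 1.7988e+02 -3.0000e-02  1.0955e+02] w 0.0419 F [-1.   1.   8.2]
[ 0.1 -0.  21.5] [ 0.0408  0.1873 -0.0813] dist 0.208
```

Call:
jog_arm --commands '[0,0,0,0,0,-0.02,1,0,0,0,0,0,-0.05,1,0,0,0,0,0,-0.082,1,0,0,21.5,0.01,0.06,-0.082,1,0,0,21.5,0.025,0.1,-0.082,1,0,0,21.5,0.035,0.145,-0.082,1,0,0,21.5,0.041,0.187,-0.082,1,0,0,21.5,0.041,0.187,-0.082,1,0,0,21.5,0.041,0.187,-0.082,1,0,0,21.5,0.041,0.187,-0.082,1]'

```text
t: 7.92
tool_pos: [0.6418, 0.0137, 0.1001]
eef_rot: [3.141, -0.001, 1.538]
wrist_force: [-0.3, -0.1, -2.8]
gripper_width: 0.0418
```

```bash
python3 go.py .6418 .013 .0265 88 
```

```text
t 7.92 [0.6418 0.0137 0.1001] [ 1.7997e+02 -6.0000e-02  8.8120e+01] w 0.0418 F [-0.3 -0.1 -2.8]
[ 0.  -0.1  0.1] [-0.0008  0.      0.0736] dist 0.074
```

Call:
jog_arm --commands '[0,0,0,-0.0008,0,0.035,1,0,0,0,-0.0008,0,0.058,1,0,0,0,-0.0008,0,0.067,1,0,0,0,-0.0008,0,0.071,1,0,0,0,-0.0008,0,0.073,1,0,0,0,-0.0008,0,0.074,1,0,0,0,-0.0008,0,0.075,1,0,0,0,-0.0008,0,0.0755,1,0,0,0,-0.0008,0,0.0755,1]'

```text
t: 8.67
tool_pos: [0.6424, 0.0129, 0.0263]
eef_rot: [3.139, -0.001, 1.538]
wrist_force: [-2.7, -0.2, 6.8]
gripper_width: 0.0418
```

Call:
jog_arm --commands '[0,0,0,0,0,0,-0.4,0,0,0,0,0,0,-0.4,0,0,0,0,0,0,-0.4,0,0,0,0,0,0,-0.4,0,0,0,0,0,-0.03,-0.4,0,0,0,0,0,-0.07,-0.4,0,0,0,0,0,-0.11,-0.4,0,0,0,0,0,-0.11,-0.4]'

```text
t: 9.33
tool_pos: [0.6448, 0.0128, 0.1451]
eef_rot: [3.129, -0.001, 1.538]
wrist_force: [0.7, -0.2, 1.8]
gripper_width: 0.065
```

```bash
python3 go.py .4735 .275 .135 57.4
```

```text
t 9.33 [0.6448 0.0128 0.1451] [ 1.7928e+02 -7.0000e-02  8.8120e+01] w 0.065 F [ 0.7 -0.2  1.8]
[ 0.7 -0.3 30.7] [ 0.2564 -0.1799  0.0081] dist 0.313
```

Call:
jog_arm --commands '[0.7,-0.3,30.7,0.2564,-0.18,0.006,-0.4,0.7,-0.3,30.7,0.2564,-0.18,0.006,-0.4,0.7,-0.3,30.7,0.2564,-0.18,0.006,-0.4,0.7,-0.3,30.7,0.2564,-0.18,0.006,-0.4,0.7,-0.3,30.7,0.2564,-0.18,0.006,-0.4,0.7,-0.3,30.7,0.2564,-0.18,0.006,-0.4,0.7,-0.3,30.7,0.2564,-0.18,0.006,-0.4,0.7,-0.3,30.7,0.2564,-0.18,0.006,-0.4,0.7,-0.3,30.7,0.2564,-0.18,0.006,-0.4,0.7,-0.3,30.7,0.2564,-0.18,0.006,-0.4]'

```text
t: 10.17
tool_pos: [0.4728, 0.2759, 0.1371]
eef_rot: [3.141, 0.001, 1.005]
wrist_force: [0.2, -0.2, -1.0]
gripper_width: 0.0651
```

```bash
python3 go.py .4735 .275 .008 57.4 ; python3 - <<'E'
from station import cams
import cv2
p,d=cams.read_camera("wrist"); cv2.imwrite("pics/w4.png",p[:,:,::-1])
E
```

```text
t 10.17 [0.4728 0.2759 0.1371] [1.7999e+02 3.0000e-02 5.7560e+01] w 0.0651 F [ 0.2 -0.2 -1. ]
[0.  0.  0.2] [-0.0003  0.001   0.1291] dist 0.129
```

View pics/w4.png

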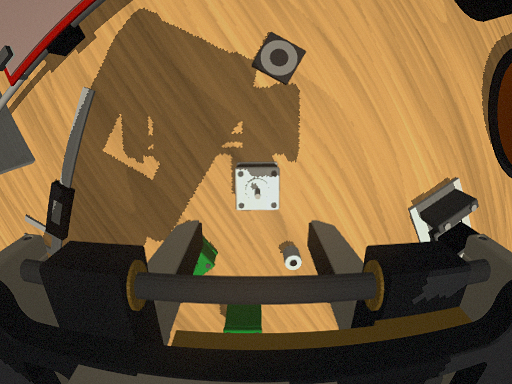

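B is centred and square at (257,188), and the fingers have clearance from the green part and the nut.

Call:
jog_arm --commands '[0,0,0,-0.0003,0.001,0.06,-0.4,0,0,0,-0.0003,0.001,0.1,-0.4,0,0,0,-0.0003,0.001,0.128,-0.4,0,0,0,-0.0003,0.001,0.128,-0.4,0,0,0,-0.0003,0.001,0.128,-0.4,0,0,0,-0.0003,0.001,0.128,1,0,0,0,-0.0003,0.001,0.128,1,0,0,0,-0.0003,0.001,0.128,1,0,0,0,-0.0003,0.001,0.128,1,0,0,0,-0.0003,0.001,0.128,1]'

```text
t: 11.05
tool_pos: [0.4749, 0.2746, 0.0109]
eef_rot: [3.14, -0.001, 1.003]
wrist_force: [-0.5, -0.9, 8.4]
gripper_width: 0.0418
```

```bash
python3 go.py .6395 -.057 .13 88 
```

```text
t 11.05 [0.4749 0.2746 0.0109] [ 1.7991e+02 -8.0000e-02  5.7480e+01] w 0.0418 F [-0.5 -0.9  8.4]
[  0.1  -0.1 -30.5] [-0.1909  0.3172 -0.1189] dist 0.389
```

Call:
jog_arm --commands '[0,0,0,0,0,-0.03,1,0,0,0,0,0,-0.065,1,0,0,0,0,0,-0.1,1,0,0,0,0,0,-0.12,1,0,-0.1,-30.5,-0.191,0.317,-0.122,1,0,-0.1,-30.5,-0.191,0.317,-0.122,1,0,-0.1,-30.5,-0.191,0.317,-0.122,1,0,-0.1,-30.5,-0.191,0.317,-0.122,1,0,-0.1,-30.5,-0.191,0.317,-0.122,1,0,-0.1,-30.5,-0.191,0.317,-0.122,1]'

```text
t: 11.88
tool_pos: [0.5804, 0.0613, 0.133]
eef_rot: [3.139, 0.001, 1.541]
wrist_force: [0.8, 0.2, -3.2]
gripper_width: 0.0417
```

```bash
python3 go.py .6395 -.057 .13 88 
```

```text
t 11.88 [0.5804 0.0613 0.133 ] [1.7986e+02 7.0000e-02 8.8320e+01] w 0.0417 F [ 0.8  0.2 -3.2]
[0.1 0.1 0.3] [-0.1165  0.0626  0.0033] dist 0.132
```

Call:
jog_arm --commands '[0,0,0.3,-0.1165,0.0626,0.0,1,0,0,0.3,-0.1165,0.0626,0.0,1,0,0,0.3,-0.1165,0.0626,0.0,1,0,0,0.3,-0.1165,0.0626,0.0,1,0,0,0.3,-0.1165,0.0626,0.03,1,0,0,0.3,-0.1165,0.0626,0.06,1,0,0,0.3,-0.1165,0.0626,0.08,1,0,0,0.3,-0.1165,0.0626,0.08,1]'

```text
t: 12.55
tool_pos: [0.6375, -0.0567, 0.0487]
eef_rot: [-3.138, 0.001, 1.536]
wrist_force: [-0.6, -0.0, -3.1]
gripper_width: 0.042
```

```bash
python3 go.py .6395 -.057 .0189 88 
```

```text
t 12.55 [ 0.6375 -0.0567  0.0487] [-1.7977e+02  3.0000e-02  8.8010e+01] w 0.042 F [-0.6 -0.  -3.1]
[-0.2  0.   0. ] [-0.0002  0.0022  0.0298] dist 0.03
```

Call:
jog_arm --commands '[-0.2,0,0,0,0.0015,0.015,1,-0.2,0,0,0,0.0015,0.023,1,-0.2,0,0,0,0.0015,0.027,1,-0.2,0,0,0,0.0015,0.029,1,-0.2,0,0,0,0.0015,0.0305,1,-0.2,0,0,0,0.0015,0.0315,1,-0.2,0,0,0,0.0015,0.0315,1]'

```text
t: 13.13
tool_pos: [0.6393, -0.0569, 0.0189]
eef_rot: [3.141, 0.001, 1.536]
wrist_force: [-3.4, -0.2, 3.2]
gripper_width: 0.0416
```

Touched down (force −3.1 → +3.2 N). I release.

Call:
jog_arm --commands '[0,0,0,0,0,0,-0.4,0,0,0,0,0,0,-0.4,0,0,0,0,0,0,-0.4,0,0,0,0,0,0,-0.4,0,0,0,0,0,-0.03,-0.4,0,0,0,0,0,-0.07,-0.4,0,0,0,0,0,-0.11,-0.4,0,0,0,0,0,-0.11,-0.4]'

```text
t: 13.8
tool_pos: [0.642, -0.0571, 0.1378]
eef_rot: [3.13, 0.002, 1.536]
wrist_force: [1.1, -0.9, 2.2]
gripper_width: 0.0648
```

```bash
python3 go.py .484 -.2547 .12 83.8
```

```text
t 13.8 [ 0.642  -0.0571  0.1378] [1.7936e+02 9.0000e-02 8.8020e+01] w 0.0648 F [ 1.1 -0.9  2.2]
[0.6 0.1 4.2] [-0.203  -0.1512  0.0164] dist 0.254
```

Call:
jog_arm --commands '[0.6,0.1,4.2,-0.203,-0.151,0.0,-0.4,0.6,0.1,4.2,-0.203,-0.151,0.0,-0.4,0.6,0.1,4.2,-0.203,-0.151,0.0,-0.4,0.6,0.1,4.2,-0.203,-0.151,0.0,-0.4,0.6,0.1,4.2,-0.203,-0.151,0.0,-0.4,0.6,0.1,4.2,-0.203,-0.151,0.0,-0.4,0.6,0.1,4.2,-0.203,-0.151,0.0,-0.4,0.6,0.1,4.2,-0.203,-0.151,0.0,-0.4,0.6,0.1,4.2,-0.203,-0.151,0.0,-0.4]'

```text
t: 14.55
tool_pos: [0.4842, -0.2547, 0.1365]
eef_rot: [3.14, -0.001, 1.462]
wrist_force: [0.3, 0.5, -0.2]
gripper_width: 0.065
```

```bash
python3 go.py .484 -.2547 .004 83.8 ; python3 - <<'E'
from station import cams
import cv2
p,d=cams.read_camera("wrist"); cv2.imwrite("pics/w5.png",p[:,:,::-1])
E
```

```text
t 14.55 [ 0.4842 -0.2547  0.1365] [ 1.7994e+02 -4.0000e-02  8.3770e+01] w 0.065 F [ 0.3  0.5 -0.2]
[ 0.1 -0.  -0. ] [-1.000e-04 -4.000e-04  1.325e-01] dist 0.132
```

View pics/w5.png

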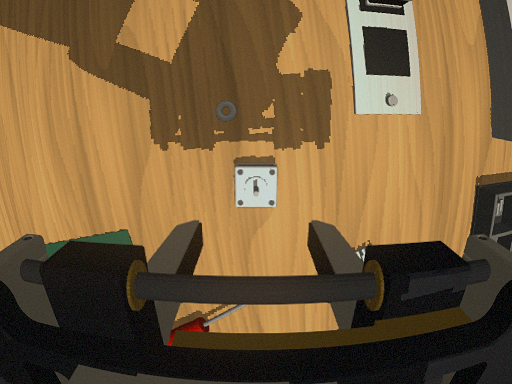

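A is centred and square at (256,186). I descend gently and grasp.

Call:
jog_arm --commands '[0,0,0,0,0,0.06,-0.4,0,0,0,0,0,0.1,-0.4,0,0,0,0,0,0.12,-0.4,0,0,0,0,0,0.131,-0.4,0,0,0,0,0,0.131,-0.4,0,0,0,0,0,0.131,1,0,0,0,0,0,0.131,1,0,0,0,0,0,0.131,1,0,0,0,0,0,0.131,1,0,0,0,0,0,0.131,1]'

```text
t: 15.43
tool_pos: [0.4852, -0.2541, 0.0062]
eef_rot: [3.139, -0.0, 1.463]
wrist_force: [0.8, 1.2, 4.3]
gripper_width: 0.0415
```

```bash
python3 go.py .637 -.1265 .06 88 
```

```text
t 15.43 [ 0.4852 -0.2541  0.0062] [ 1.7988e+02 -3.0000e-02  8.3850e+01] w 0.0415 F [0.8 1.2 4.3]
[ 0.1 -0.  -4.2] [ 0.1432  0.1373 -0.0534] dist 0.205
```

Call:
jog_arm --commands '[0,0,0,0,0,-0.02,1,0,0,0,0,0,-0.055,1,0,0,-4.2,0.025,0.025,-0.055,1,0,0,-4.2,0.05,0.05,-0.055,1,0,0,-4.2,0.08,0.08,-0.055,1,0,0,-4.2,0.11,0.11,-0.055,1,0,0,-4.2,0.143,0.137,-0.055,1,0,0,-4.2,0.143,0.137,-0.055,1,0,0,-4.2,0.143,0.137,-0.055,1,0,0,-4.2,0.143,0.137,-0.055,1]'

```text
t: 16.27
tool_pos: [0.6363, -0.1266, 0.0613]
eef_rot: [3.14, -0.0, 1.537]
wrist_force: [-1.3, 0.7, -1.2]
gripper_width: 0.0417
```

```bash
python3 go.py .637 -.1265 .0142 88 
```

```text
t 16.27 [ 0.6363 -0.1266  0.0613] [ 1.7992e+02 -2.0000e-02  8.8080e+01] w 0.0417 F [-1.3  0.7 -1.2]
[ 0.1 -0.   0.1] [0.0001 0.0006 0.0471] dist 0.047
```

Call:
jog_arm --commands '[0,0,0,0,0.0005,0.025,1,0,0,0,0,0.0005,0.038,1,0,0,0,0,0.0005,0.043,1,0,0,0,0,0.0005,0.0455,1,0,0,0,0,0.0005,0.047,1,0,0,0,0,0.0005,0.0485,1,0,0,0,0,0.0005,0.0485,1,0,0,0,0,0.0005,0.0485,1]'

```text
t: 16.93
tool_pos: [0.6372, -0.127, 0.0142]
eef_rot: [3.139, 0.0, 1.537]
wrist_force: [-4.0, -0.9, 6.3]
gripper_width: 0.042
```

Touched down. I release, rise and move aside for a check.

Call:
jog_arm --commands '[0,0,0,0,0,0,-0.4,0,0,0,0,0,0,-0.4,0,0,0,0,0,0,-0.4,0,0,0,0,0,0,-0.4,0,0,0,0,0,-0.04,-0.4,0,0,0,0,0,-0.08,-0.4,0,0,0,0,0,-0.13,-0.4,0,0,0,-0.1,-0.1,-0.15,-0.4,0,0,0,-0.2,-0.2,-0.15,-0.4,0,0,0,-0.3,-0.25,-0.15,-0.4]'

```text
t: 17.77
tool_pos: [0.5489, -0.2151, 0.1508]
eef_rot: [3.137, 0.001, 1.539]
wrist_force: [-0.0, -0.5, -0.3]
gripper_width: 0.0655
```

Call:
jog_arm --commands '[0,0,0,-0.25,-0.2,0,-0.4,0,0,0,-0.25,-0.2,0,-0.4,0,0,0,-0.25,-0.2,0,-0.4,0,0,0,-0.25,-0.2,0,-0.4,0,0,0,-0.25,-0.2,0,-0.4,0,0,0,-0.25,-0.2,0,-0.4,0,0,0,-0.25,-0.2,0,-0.4,0,0,0,-0.25,-0.2,0,-0.4,0,0,0,-0.25,-0.2,0,-0.4,0,0,0,-0.25,-0.2,0,-0.4]'

```text
t: 18.6
tool_pos: [0.3401, -0.4595, 0.1501]
eef_rot: [3.137, 0.001, 1.536]
wrist_force: [0.3, -0.6, -0.4]
gripper_width: 0.0649
```

```bash
python3 - <<'E'
from h import *
p,d=cams.read_camera("top");c=cams.calibration("top");W=cloud(d,c)
cv2.imwrite("pics/end.png",cv2.resize(p[100:265,95:375,::-1],(800,471),interpolation=cv2.INTER_CUBIC))
for n,x,y,h in (("d",.6442,.0829,.06),("c",.642,.0129,.047),("b",.6395,-.0569,.034),("a",.637,-.1265,.022)):
    k=(abs(W[...,0]-x)<.04)&(abs(W[...,1]-y)<.033)&(abs(W[...,2]-h-.008)<.005)
    w=W[k];r=cv2.minAreaRect((w[:,:2]*1000).astype(np.float32));print(n,k.sum(),np.round(r[0],1),np.round(r[1],1),round(r[2],1),"err mm",((np.array(r[0])/1000-[x,y])*1000).round(1),"h",np.median(w[:,2]).round(4))
E
```

```text
d 276 [643.5  81.2] [41.8 39.9] 0.9 err mm [-0.7 -1.7] h 0.0674
c 266 [640.4  12.3] [41.5 40.1] 0.5 err mm [-1.6 -0.6] h 0.0544
b 250 [637.7 -56. ] [40.7 40.8] 0.3 err mm [-1.8  0.9] h 0.0418
a 258 [ 635.4 -127.9] [41.4 42.3] 89.1 err mm [-1.6 -1.4] h 0.0296
```

View pics/end.png

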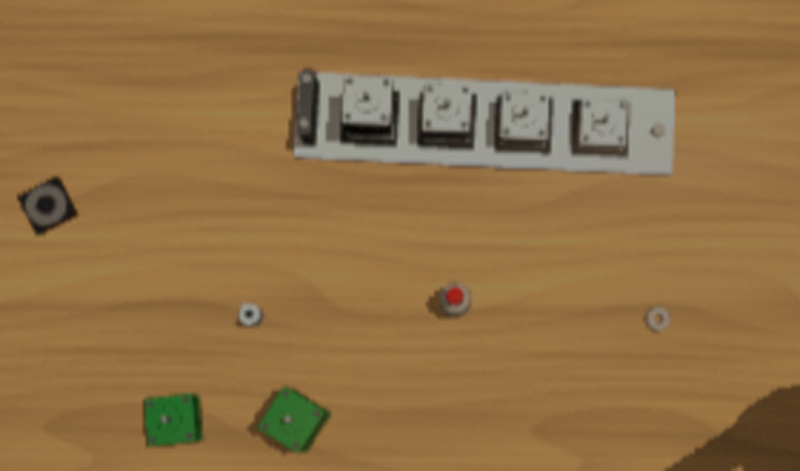

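The four motors stand on their mats in order, D to A, at (367,105), (446,108), (524,113) and (602,125) in this crop. Each is within 3 mm of its mat centre, and the bottle at (455,298) is untouched. I hand in.

```bash
python3 -c "
from station import job
print(job.sign_off())"
```

```text
the job is handed in; nothing more can be done
None
```

All four motors are on the strip in order of height, with the tallest (D) next to the end stop, then C, B and A. I picked each one up, set it down until the wrist force showed contact, and then released it. The job was handed in at about 19 s of the 93 s allowed.

The last top-camera check showed:
- **Position:** each motor was within about 2.5 mm of its mat centre.
- **Squareness:** sides measured about 1–3° off the strip, which lies at −2°.
- **Height:** top-face heights matched upright motors standing on the mats to within 1 mm.
- **Surroundings:** the oil bottle and the green look-alikes looked unmoved in the picture, and the arm was clear of everything.

No check failed. While I gripped D, the wrist view put its centre about 3 mm away from where the top camera had it. I split the difference when placing it, and it ended up about 2 mm off centre.

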